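Fold in the lock carton's end flaps and hold its lid at 60 degrees

TASK

Close the two end flaps of the lock carton flat: first the one with the orange patch, then the one with the blue patch, which goes on top. Then take the carton's lid, swing it forward to 60 degrees open (0 is shut, 90 is upright) and keep holding it still there, so that I can slip the order papers in: finish while holding it, it drops shut if you let go. Don't let the lid fall shut on the way, and leave the other things on the bench where they are.

Things in the scene. Friction and masses are not known exactly. Their poses are not given: they have to be found in the camera images.
- carton: open cardboard carton fixed to the bench (it does not move), 160 mm (its x) by 240 mm (its y), origin at the centre of its underside; its x axis points to the lid's hinge, the far side from the robot, y to the left end, z up. Front wall 88 mm tall, left (+y) end wall 88 mm, right (-y) end wall 94 mm, rear wall 104 mm; walls 5 mm thick. A lock cylinder and a key lie loose inside, below 60 mm
- flap_orange (a joint): angle of the left end flap, rad: 0 = folded in, level (a stop), 1.57 = upright, more = leaning outwards. Cardboard 4 mm thick, 145 mm along carton x, reaching 137 mm from its hinge, an orange patch on both faces near the free edge. Hinge line along carton x at carton (0, +120, 90) mm. Stiff crease: it stays at any angle where it is left; a push of about 1 N folds it
- flap_blue (a joint): angle of the right end flap with a blue patch, same size, values and stiffness as the orange one; hinge line along carton x at carton (0, -120, 96) mm. When both are folded it lies over the orange flap
- flap_orange_edge (a point): middle of the free edge of the orange-patched flap, 137 mm from its hinge
- flap_blue_edge (a point): middle of the free edge of the blue-patched flap, 137 mm from its hinge
- lid (a joint): angle of the lid, rad: 0 = shut and level, 1.57 = upright, up to a stop at 1.85 (leaning back, away from the robot). The target, 60 degrees, is 1.047. Hinge friction keeps it standing where it is between about 1.4 and 1.75; below that it falls shut
- lid_panel: the lid, 236 mm wide (y), 5 mm cardboard with a stiff green edge strip 10 mm thick and 25 mm deep along its whole free edge; 175 mm from hinge to free edge, 0.25 kg. Origin on the hinge line, its -x axis points from the hinge to the free edge, z is the lid's upper (outer) face when shut
- lid_edge (a point): middle of the lid's free edge, the outer end of the green strip, 175 mm from the hinge; the place to pinch
- lid_hinge (a point): middle of the lid's hinge line (along carton y), at carton (80, 0, 107) mm
- padlock: bystander: brass padlock, 50 mm wide, 75 mm tall with its steel shackle, stands on the bench in front of the carton; origin under its centre
- screwdriver: bystander: red-handled screwdriver lying on the bench; origin under its length
- spray_bottle: bystander: clear bottle with green label and blue cap, 66 mm across, 160 mm tall, beyond one end of the carton; origin under its centre
- pink_bottle: bystander: small pink bottle, 44 mm across, 100 mm tall, beyond the other end of the carton; origin under its centre
- mouse: bystander: black computer mouse, 105 by 60 by 32 mm; origin under its centre

How it is judged:
By the outcome, as a careful person would: the job done as asked, in the order asked, and still so for the second after the job is handed in, while the arm keeps its last pose, push and grip.
It also fails if it takes over 53 s, if anything falls off the work surface, if the arm or the gripper's body presses on something with over 40 N, if the wrist force passes 120 N, or if a joint passes its speed limit or range.

ROBOT

A 6-joint arm with a two-finger parallel gripper is mounted at the origin on the work surface. World frame = base frame: x ahead of the robot, y to its left, z up, the work surface at z = 0. Lengths are in m, angles in rad, forces in N, time in s.
With the tool pointing down it reaches from about 0.275 to 1 m from the base axis. Payload 8.4 kg.
Tool frame: the origin (TCP) lies at the very end of the fingers, on their centre line; the grasp point (between the pads) lies 19 mm behind it; z points along the fingers, y is the line along which they close (so a half turn about z gives the same grasp; the last joint's range is limited). The gripper opens to 85 mm and grips with 20 to 120 N. Pads are 22 mm wide; open, the fingers measure 114 mm over their backs; the gripper's body (76 mm by 85 mm) begins 54 mm behind the grasp point. The pads swing forward as they close: fully open they stand 13 mm farther back than shut.
Start: joints at [1.299, 0.353, 1.633, -0, 1.155, -0.002], TCP at [0.167, 0.602, 0.2] pointing down, gripper open.
Joint ranges: [-2.63, 2.63], [-0.92, 2.1], [0.06, 2.66], [-1.3, 4.44], [0, 2.69], [-3.02, 3.02]. Speed limits (rad/s): [2.22, 2.22, 2.79, 3.14, 3.14, 3.14].

INTERFACE

Orientations are given as a unit quaternion [x, y, z, w].
In Python, from workcell import manip gives the robot as it stands.
- The arm moves only by the tool jog_arm, never from a script. Its argument "motion" is a list that holds one entry, the list of rows, each a list of 6 numbers: the shift along the tool's x, y, z in units of 150 mm (1.0 is 150 mm), then the turn, a rotation vector about the tool's x, y, z in units of 90 degrees (1.0 is 90 degrees). A call has 1 to 20 rows; each row shifts and turns the commanded pose from where the row before left it, along the tool's axes as they then stand; what a row does not reach is not made up. A row lasts 1/8 s, in which the tool goes at most 62.5 mm and 10.7 degrees, less where a joint would pass 70% of its speed; a pose out of reach is approached as far as the arm can. A call with a number of a shift or a turn outside -1 to 1 is refused whole. A call with a gripper value outside its range is refused whole. "fingers" is the opening, from 0 (shut) to 1 (fully open), set as the call begins (left out, the last holds). The fingers move at their own pace and stop on an object; the grip force is fixed at half the most. Time passes only in rows, so rows that do not move let the fingers close. It gives the time, the measured TCP pose, the force, the opening and the grip force at its end, in the units of the state.
- manip.get_state(): the state, without advancing time (a new reading comes with each control period).
- manip.read_camera(name): name is "scene" or "top" or "wrist"; returns a dict with "img" (480x640x3 uint8, blue, green, red), "depth" (480x640 float32, m along the optical axis (not along the pixel's ray), 0 where there is no reading), "fx", "fy", "cx", "cy" (pixels), "distortion" ([k1, k2, p1, p2, k3] as OpenCV has them; the pictures are not rectified), "T" (4x4, takes a point from camera to world coordinates). Camera axes: x right, y down, z forward; pixel columns grow to the right and rows downward; lengths in m; the calibration is good to about 2 mm. A picture is of the moment at which its call begins.
- manip.finish_job(): hands the job in; it is judged then, once.
The state is a dict: "time_s": time; "q": joint angles; "dq": joint speeds; "tau": joint torques, N m; "tool_pos": TCP position; "tcp_rot": TCP orientation; "wrist_force": force on the tool from outside, world axes, zero at the start; "moment": the same for the moment, N m; "opening": finger opening in m; "grip_force": force on a finger pad.
Only numpy, scipy, OpenCV 4.12 (cv2) and the standard library are available. Lean on these libraries where they do the work, as an engineer would, in place of code of your own. Each camera call takes 0.05 s, during which the arm holds its last target. There are 200 camera calls.

## Working session

There is one attempt and no reset: what is moved stays moved. The work goes in short steps, Python scripts to look and compute and a tool call to move; the robot and the scene stay as the last step left them, time stands still between calls to the robot, and variables do not carry over. Pictures are saved under pics/ and viewed, at most 10 in all, crops included, and the job is handed in when it is done.

Besides the shell and the picture viewer there is one more tool, called after "Request:" as name([rows], argument=value, ...), one row to a line, values as JSON. jog_arm: Moves the arm, as the interface text tells. Shifts and turns lie within -1 to 1; 1 stands for 150 mm of shift or 90 degrees of turn. Its arguments: {"type":"object","properties":{"motion":{"type":"array"},"fingers":{"type":"number"}},"required":["motion"]}

```bash
mkdir -p pics; ls; cat > h.py <<'E'
import numpy as np, cv2
from workcell import manip
from scipy.spatial.transform import Rotation as R
def cam(n):
    return manip.read_camera(n)
def pts(c):
    v,u=np.mgrid[0:480,0:640]
    K=np.array([[c['fx'],0,c['cx']],[0,c['fy'],c['cy']],[0,0,1.]])
    n=cv2.undistortPoints(np.stack([u,v],-1).reshape(-1,1,2).astype(np.float64),K,np.array(c['distortion'],float)).reshape(480,640,2)
    d=c['depth'].astype(float)
    P=np.dstack([n[...,0]*d,n[...,1]*d,d])
    T=np.array(c['T']); return P@T[:3,:3].T+T[:3,3]
E
python3 - <<'E'
from h import *
s=manip.get_state(); print({k:np.round(v,3) for k,v in s.items()})
a=cam('scene');b=cam('top')
np.save('s.npy',pts(a));np.save('t.npy',pts(b)); cv2.imwrite('s.png',a['img']);cv2.imwrite('t.png',b['img'])
cv2.imwrite('pics/scene0.png',a['img']);cv2.imwrite('pics/top0.png',b['img'])
print(np.round(a['T'],3),np.round(b['T'],3))
E
```

```text
pics
{'time_s': np.float64(0.0), 'q': array([ 1.299,  0.354,  1.634,  0.   ,  1.155, -0.002]), 'dq': array([ 0.001,  0.001, -0.   ,  0.   ,  0.001,  0.001]), 'tau': array([ 1.0000e-03, -6.0525e+01, -3.4207e+01,  0.0000e+00,  9.0000e-03,
        0.0000e+00]), 'tool_pos': array([0.166, 0.602, 0.2  ]), 'tcp_rot': array([ 0.134,  0.991, -0.001, -0.   ]), 'wrist_force': array([-0.73 ,  0.073, -0.134]), 'moment': array([0.009, 0.041, 0.03 ]), 'grip_force': np.float64(0.0), 'opening': np.float64(0.086)}
[[-0.059  0.775 -0.629  1.384]
 [ 0.998  0.035 -0.05   0.105]
 [-0.017 -0.631 -0.775  1.186]
 [ 0.     0.     0.     1.   ]] [[ 2.800e-02 -9.830e-01  1.830e-01  3.280e-01]
 [-1.000e+00 -2.800e-02  1.000e-03  7.000e-03]
 [ 4.000e-03 -1.830e-01 -9.830e-01  1.006e+00]
 [ 0.000e+00  0.000e+00  0.000e+00  1.000e+00]]
```

View pics/scene0.png

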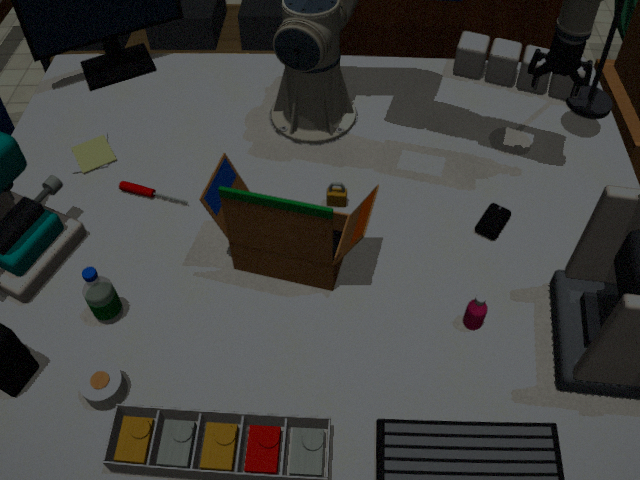

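View pics/top0.png

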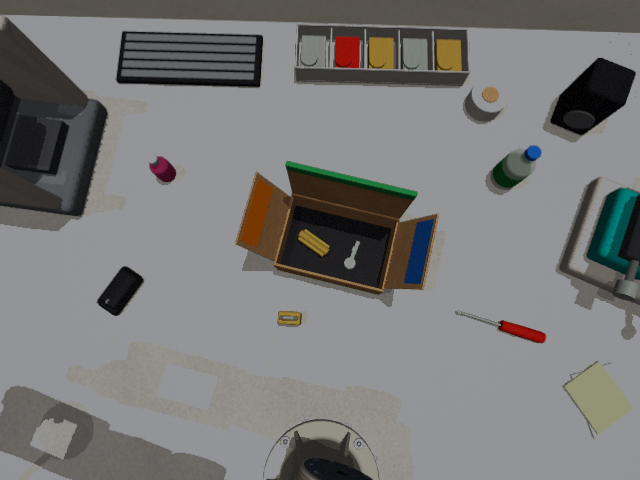

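The scene view shows the carton mid-image, with the lid upright (green edge 222–331, 190–210), the blue flap on the left (225,180) and the orange one on the right (365,225). In the top view the orange flap is at (257,212), the blue one at (418,250), the padlock at (289,318) and the lid strip from (288,165) to (412,192).

```bash
cat > m.py <<'E'
from h import *
def mask(img,lo,hi):
    m=cv2.inRange(cv2.cvtColor(img,cv2.COLOR_BGR2HSV),lo,hi); return m
def big(m):
    n,l,s,c=cv2.connectedComponentsWithStats(m); i=1+np.argmax(s[1:,4]); return (l==i)
COL={'green':((50,120,60),(75,255,255)),'orange':((8,215,120),(16,255,255)),'blue':((100,150,50),(125,255,255))}
E
python3 - <<'E'
from m import *
roi={'t':(150,310,220,450),'s':(140,300,190,390)}
for n in 'ts':
    img=cv2.imread(n+'.png');P=np.load(n+'.npy')
    r=roi[n];W=np.zeros((480,640),np.uint8);W[r[0]:r[1],r[2]:r[3]]=255
    for k,(lo,hi) in COL.items():
        m=big(mask(img,lo,hi)&W); 
        me=cv2.erode(m.astype(np.uint8),np.ones((3,3)))>0
        if me.sum()<20: me=m
        Q=P[me]; Q=Q[np.isfinite(Q).all(1)&(Q[:,2]>0.02)]
        c=np.median(Q,0); u,s,v=np.linalg.svd(Q-Q.mean(0),full_matrices=False)
        e=(Q-Q.mean(0))@v.T
        print(n,k,len(Q),Q.mean(0).round(4),'dirs',v.round(3).tolist(),'ext',(np.percentile(e,99,0)-np.percentile(e,1,0)).round(3))
# wall tops: z 0.08..0.11 points in top view
P=np.load('t.npy');x,y,z=P[...,0],P[...,1],P[...,2]
w=np.zeros((480,640),bool);w[180:300,270:410]=1
for lo,hi in((.084,.092),(.099,.109)):
    m=w&(z>lo)&(z<hi);Q=P[m]; print(lo,m.sum()); 
    np.set_printoptions(suppress=True)
    (c,sz,a)=cv2.minAreaRect(Q[:,:2].astype(np.float32)*1000);print(c,sz,a)
    vis=cv2.imread('t.png');vis[m]=(255,0,255);cv2.imwrite('v%d.png'%(lo*1000),vis)
# bystanders in top
img=cv2.imread('t.png')
for nm,(v,u) in dict(padlock=(318,289),key=(325,480),handle=(331,522),spray=(170,512),pink=(170,163),mouse=(290,120)).items():
    print(nm,P[v,u].round(3))
E
```

```text
t green 314 [ 0.5797 -0.0374  0.2805] dirs [[-0.213, -0.977, -0.0], [0.712, -0.155, -0.685], [-0.669, 0.146, -0.729]] ext [0.225 0.007 0.004]
t orange 12 [0.5867 0.1228 0.1703] dirs [[-0.325, -0.296, -0.898], [-0.91, 0.356, 0.212], [-0.257, -0.886, 0.385]] ext [0.019 0.008 0.002]
t blue 830 [ 0.4686 -0.1729  0.1922] dirs [[-0.861, 0.238, 0.45], [-0.457, 0.027, -0.889], [-0.223, -0.971, 0.085]] ext [0.113 0.079 0.021]
s green 57 [ 0.5835 -0.0236  0.2843] dirs [[0.212, 0.977, -0.002], [-0.659, 0.142, -0.738], [0.721, -0.158, -0.674]] ext [0.212 0.009 0.001]Traceback (most recent call last):
  File "<stdin>", line 7, in <module>
  File "m.py", line 5, in big
    n,l,s,c=cv2.connectedComponentsWithStats(m); i=1+np.argmax(s[1:,4]); return (l==i)
                                                     ~~~~~~~~~^^^^^^^^^
    return _wrapfunc(a, 'argmax', axis=axis, out=out, **kwds)
    return bound(*args, **kwds)
ValueError: attempt to get argmax of an empty sequence
```

```bash
sed -i "s/'orange':((8,215,120),(16,255,255))/'orange':((5,225,90),(20,255,255))/" m.py
python3 - <<'E'
from m import *
np.set_printoptions(suppress=True)
it=cv2.cvtColor(cv2.imread('t.png'),cv2.COLOR_BGR2HSV); isc=cv2.cvtColor(cv2.imread('s.png'),cv2.COLOR_BGR2HSV)
print('orange hsv',it[205,255],it[220,257],'cardboard',it[240,275],it[215,410],'scene',isc[222,365],isc[235,357])
P=np.load('t.npy');x,y,z=P[...,0],P[...,1],P[...,2]
w=np.zeros((480,640),bool);w[180:300,270:410]=1
for lo,hi in((.083,.092),(.099,.109)):
    m=w&(z>lo)&(z<hi);Q=P[m]
    (c,sz,a)=cv2.minAreaRect(Q[:,:2].astype(np.float32)*1000);print(lo,m.sum(),c,sz,a)
# heightmap cross-section: carton-frame coordinates about green strip
yaw=-np.arctan2(.213,.977); ex=np.array([np.cos(yaw),np.sin(yaw)]);ey=np.array([-ex[1],ex[0]])
a=P[...,:2]@ex; b=P[...,:2]@ey
g=np.array([.5797,-.0374]);print('green a,b',g@ex,g@ey)
# front wall top: near z .088
m=w&(z>.08)&(z<.096)
print('front wall a pct',np.percentile(a[m],[1,10,25,50,75,90,99]).round(4)); print('b',np.percentile(b[m],[1,10,50,90,99]).round(4))
for nm,(v,u) in dict(padlock=(318,289),tip=(313,462),handle=(331,522),spray=(170,512),pink=(170,163),mouse=(290,120)).items():
    print(nm,P[v,u].round(3), (P[v,u,:2]@ex).round(3),(P[v,u,:2]@ey).round(3))
# flap planes: points beyond walls
reg={'orange':(175,260,235,290),'blue':(215,290,392,440)}
for k,r in reg.items():
    W=np.zeros((480,640),bool);W[r[0]:r[1],r[2]:r[3]]=1
    m=W&(z>.11)&(x<.62)
    Q=np.c_[a[m],b[m],z[m]]; c=np.median(Q,0)
    d=np.polyfit(Q[:,2],Q[:,1],1); 
    print(k,m.sum(),'db/dz',d.round(3),'b at hinge',np.polyval(d,.093).round(4),'a',np.percentile(Q[:,0],[1,50,99]).round(4),'zmax',np.percentile(Q[:,2],99))
E
```

```text
orange hsv [ 14 255 118] [ 14 251 119] cardboard [ 15 141  96] [ 21  12 147] scene [ 14 223  72] [ 12 255  68]
0.083 667 (502.0690612792969, -18.424880981445312) (241.46990966796875, 156.48077392578125) 77.76820373535156
0.099 654 (508.16119384765625, -18.302886962890625) (254.273681640625, 151.4985809326172) 77.94618225097656
green a,b 0.574362393229051 0.0869407340905108
front wall a pct [0.4164 0.4177 0.4205 0.4777 0.5559 0.5716 0.5723]
b [-0.0313 -0.0289  0.1027  0.2077  0.2101]
padlock [0.34  0.076 0.073] 0.316 0.147
tip [ 0.362 -0.308  0.015] 0.42 -0.224
handle [ 0.326 -0.436  0.028] 0.412 -0.357
spray [ 0.672 -0.401  0.1  ] 0.742 -0.248
pink [0.663 0.377 0.064] 0.567 0.509
mouse [0.391 0.459 0.032] 0.284 0.532
orange 2614 db/dz [-0.037  0.249] b at hinge 0.2459 a [0.4243 0.4936 0.5675] zmax 0.21385935490864144
blue 2539 db/dz [ 0.042 -0.069] b at hinge -0.0647 a [0.4241 0.4952 0.5687] zmax 0.22298865581517507
```

Request:
jog_arm([
  [[0,0,0,0,0,-0.034],[-0.208,-0.149,0,0,0,0],[-0.208,-0.149,0,0,0,0],[-0.208,-0.149,0,0,0,0],[-0.208,-0.149,0,0,0,0],[-0.208,-0.149,0,0,0,0],[-0.208,-0.149,0,0,0,0],[-0.208,-0.149,0,0,0,0],[-0.208,-0.149,0,0,0,0],[-0.208,-0.149,0,0,0,0],[-0.208,-0.149,0,0,0,0],[-0.208,-0.149,0,0,0,0],[-0.208,-0.149,0,0,0,0],[-0.208,-0.149,0,0,0,0],[-0.208,-0.149,0,0,0,0],[0,0,0,0,0,0]],
], fingers=0)

```text
time_s: 2.1
tool_pos: [0.5272, 0.2013, 0.2]
tcp_rot: [0.109, 0.994, -0.0, -0.0]
wrist_force: [-0.4, 0.2, -0.7]
opening: -0.0002
grip_force: 0.0
```

```bash
cat > st.py <<'E'
from h import *
# carton frame state
yaw=-np.arctan2(.213,.977); ex=np.array([np.cos(yaw),np.sin(yaw)]);ey=np.array([-ex[1],ex[0]])
C=np.array([.4955,.089])
def show():
    s=manip.get_state();p=np.array(s['tool_pos']);Rm=R.from_quat(s['tcp_rot']).as_matrix()
    B=np.array([[*ex,0],[*ey,0],[0,0,1]])
    print('t',round(float(s['time_s']),2),'carton xyz mm',np.round(1000*np.r_[p[:2]@ex-C[0],p[:2]@ey-C[1],p[2]],1),'tool axes in carton\n',np.round(B@Rm,3).tolist(),'F',np.round(s['wrist_force'],1),'open',round(float(s['opening']),4),'grip',s['grip_force'],'q',np.round(s['q'],2))
def cpts(c):
    P=pts(c); return np.dstack([P[...,:2]@ex-C[0],P[...,:2]@ey-C[1],P[...,2]])*1000
if __name__=='__main__': show()
E
python3 - <<'E'
from st import *
show()
P=np.load('t.npy');Q=np.dstack([P[...,:2]@ex-C[0],P[...,:2]@ey-C[1],P[...,2]])*1000
for k,r in {'orange':(175,260,235,290),'blue':(215,290,392,440)}.items():
    q=Q[r[0]:r[1],r[2]:r[3]].reshape(-1,3)
    for z in (120,150,180,200,210,220):
        s=q[(abs(q[:,2]-z)<3)&(abs(q[:,0])<60)]
        if len(s): print(k,z,len(s),np.percentile(s[:,1],[10,50,90]).round(1))
E
```

```text
t 2.1 carton xyz mm [-23.3 219.9 200. ] tool axes in carton
 [[-1.0, 0.004, -0.0], [0.004, 1.0, -0.0], [0.0, -0.0, -1.0]] F [-0.4  0.2 -0.7] open -0.0002 grip 0.0 q [ 0.36  0.26  1.77 -0.    1.12 -0.99]
orange 120 110 [130.6 132.3 134.1]
orange 150 111 [145.3 147.  148.6]
orange 180 122 [159.4 160.8 162.4]
orange 200 131 [169.5 170.8 172.4]
orange 210 192 [175.  177.  180.2]
blue 120 86 [-131.  -129.4 -128. ]
blue 150 103 [-143.2 -141.9 -140.6]
blue 180 121 [-155.2 -153.6 -152.1]
blue 200 121 [-163.4 -161.9 -160.6]
blue 210 136 [-167.7 -166.1 -164.6]
blue 220 198 [-174.3 -171.8 -169.7]
```

Request:
jog_arm([
  [[0,0,0.233,0,0,0],[0,-0.14,-0.025,0,0,0],[0,-0.14,-0.025,0,0,0],[0,-0.14,-0.025,0,0,0],[0,-0.14,-0.025,0,0,0],[0,-0.1,0.017,0,0,0],[0,-0.1,0.017,0,0,0],[0,-0.093,0.053,0,0,0],[0,-0.093,0.053,0,0,0],[0,-0.067,0.073,0,0,0],[0,-0.067,0.073,0,0,0],[0,-0.033,0.073,0,0,0],[0,-0.033,0.073,0,0,0],[0,-0.01,0.063,0,0,0],[0,-0.01,0.063,0,0,0],[0,0,0.02,0,0,0],[0,0,0,0,0,0]],
])

```text
time_s: 4.22
tool_pos: [0.4885, 0.0323, 0.0936]
tcp_rot: [0.108, 0.994, -0.0, -0.0]
wrist_force: [-0.5, 0.2, 0.1]
opening: 0.0003
grip_force: 0.0
```

```bash
python3 - <<'E'
from st import *
show(); c=cam('top');Q=cpts(c)
m=(abs(Q[...,0])<60)&(Q[...,2]>75)&(Q[...,2]<260)
for y in range(-10,120,10):
    s=Q[m&(abs(Q[...,1]-y)<2)]
    if len(s): print(y,len(s),np.percentile(s[:,2],[10,50,90]).round(1))
E
```

```text
t 4.22 carton xyz mm [-25.1  46.6  93.6] tool axes in carton
 [[-1.0, 0.002, -0.0], [0.002, 1.0, -0.0], [0.0, -0.0, -1.0]] F [-0.5  0.2  0.1] open 0.0003 grip 0.0 q [ 0.06  0.28  2.01  0.    0.84 -1.29]
-10 28 [213.3 216.6 218.2]
0 45 [138.  209.6 223.6]
10 28 [136.1 214.8 244.3]
20 5 [175.9 184.4 227.5]
60 2 [255.5 257.2 258.9]
70 3 [109.2 109.9 111.7]
80 8 [103.7 106.5 106.7]
90 25 [100.6 102.1 207.8]
100 30 [ 97.1  99.9 216.6]
110 25 [92.5 94.4 96.5]
```

```bash
python3 - <<'E'
from st import *
a=cam('top');b=cam('wrist');c=cam('scene')
k=lambda i,r:cv2.resize(i[r[0]:r[1],r[2]:r[3]],(400,300))
cv2.imwrite('pics/o1.png',np.vstack([np.hstack([k(a['img'],(150,300,230,430)),k(b['img'],(0,480,0,640))]),np.hstack([k(c['img'],(140,290,190,390)),k(c['img'],(0,480,0,640))])]))
E
```

```text
(no output)
```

View pics/o1.png

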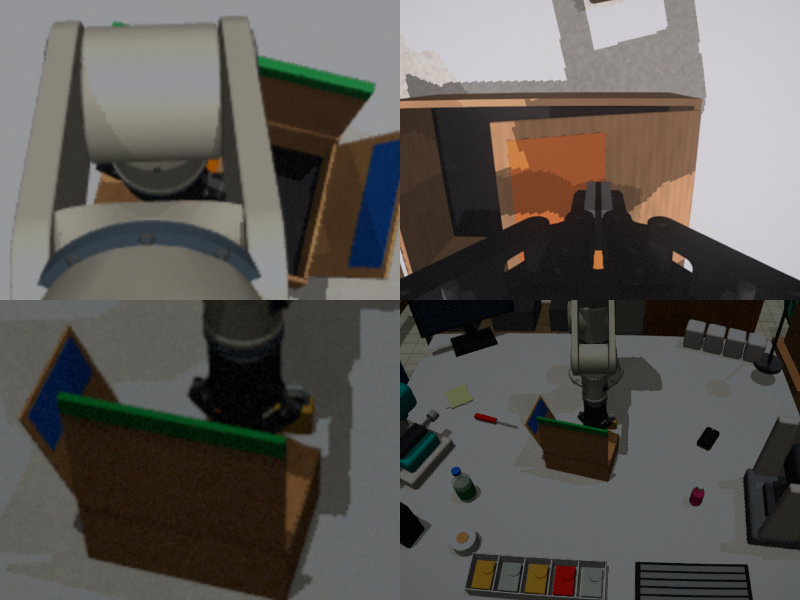

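The composite shows the fingertip on the orange patch's outer face with the flap partly down. The lid is still upright and the blue flap is untouched. Next I'll measure the flap from the wrist depth.

```bash
python3 - <<'E'
from st import *
from m import mask
b=cam('wrist');Q=cpts(b);np.set_printoptions(suppress=True)
for (v,u) in [(220,180),(230,230),(260,300),(220,300),(280,210),(200,400),(260,450),(165,300),(300,316),(330,316),(310,305),(420,316)]:
    print((u,v),Q[v,u].round(0),b['img'][v,u])
m=mask(b['img'],(5,200,60),(20,255,255))>0
q=Q[m&(Q[...,2]>60)];print(len(q),np.percentile(q,[2,50,98],axis=0).round(0))
p=np.polyfit(q[:,1],q[:,2],1);print('slope',p,'deg',np.degrees(np.arctan(-p[0])))
E
```

```text
(180, 220) [-64.   4. 139.] [107 142 191]
(230, 230) [-59.  19. 133.] [ 49  84 158]
(300, 260) [-46.  42. 124.] [ 51  84 158]
(300, 220) [-60.  42. 124.] [ 48  84 156]
(210, 280) [-42.  12. 137.] [ 40  66 124]
(400, 200) [-65.  81. 108.] [ 71  92 123]
(450, 260) [-37. 106.  99.] [ 81 101 133]
(300, 165) [-77.  41.  87.] [ 80 102 136]
(316, 300) [-35.  48. 137.] [27 25 38]
(316, 330) [-35.  48. 159.] [25 27 31]
(305, 310) [-35.  44. 145.] [65 63 68]
(316, 420) [ 27.  48. 122.] [ 62 121 195]Traceback (most recent call last):
  File "<stdin>", line 7, in <module>
    return _quantile_unchecked(
        a, q, axis, out, overwrite_input, method, keepdims, weights)
    return _ureduce(a,
                    func=_quantile_ureduce_func,
    ...<5 lines>...
                    overwrite_input=overwrite_input,
                    method=method)
    r = func(a, **kwargs)
    result = _quantile(arr,
                       quantiles=q,
    ...<2 lines>...
                       out=out,
                       weights=wgt)
    slices_having_nans = np.isnan(arr[-1, ...])
                                  ~~~^^^^^^^^^
IndexError: index -1 is out of bounds for axis 0 with size 0
```

```bash
python3 - <<'E'
from st import *
b=cam('wrist');Q=cpts(b);np.set_printoptions(suppress=True)
im=b['img'].astype(int)
for u in range(292,342,5):
    for v in range(262,320,4):
        if im[v,u].max()<80 or abs(im[v,u]-im[v,u].mean()).max()<8: 
            print(u,v,Q[v,u].round(1),'flap z there',round(122+(48-Q[v,u][1])*.374,1));break
T=np.array(b['T']);s=manip.get_state();p=np.linalg.inv(T)@np.r_[s['tool_pos'],1];print('TCP px',b['fx']*p[0]/p[2]+b['cx'],b['fy']*p[1]/p[2]+b['cy'],p)
cv2.imwrite('pics/w1.png',cv2.resize(b['img'][200:400,210:430],(800,600)))
E
```

```text
292 306 [-31.4  39.2 133.4] flap z there 125.3
297 306 [-35.3  41.5 142. ] flap z there 124.4
302 294 [-35.3  42.8 131.7] flap z there 124.0
307 294 [-35.7  44.6 132.7] flap z there 123.3
312 294 [-35.3  46.4 131.9] flap z there 122.6
317 294 [-35.9  48.1 133.3] flap z there 121.9
322 294 [-35.8  49.9 132.9] flap z there 121.3
327 294 [-35.2  51.7 131.6] flap z there 120.6
332 294 [-35.   53.5 131.2] flap z there 119.9
337 306 [-31.3  55.3 133.3] flap z there 119.3
TCP px 313.5341804280801 282.36995122387805 [-0.00152487  0.01855871  0.18558201  1.        ]
```

View pics/w1.png

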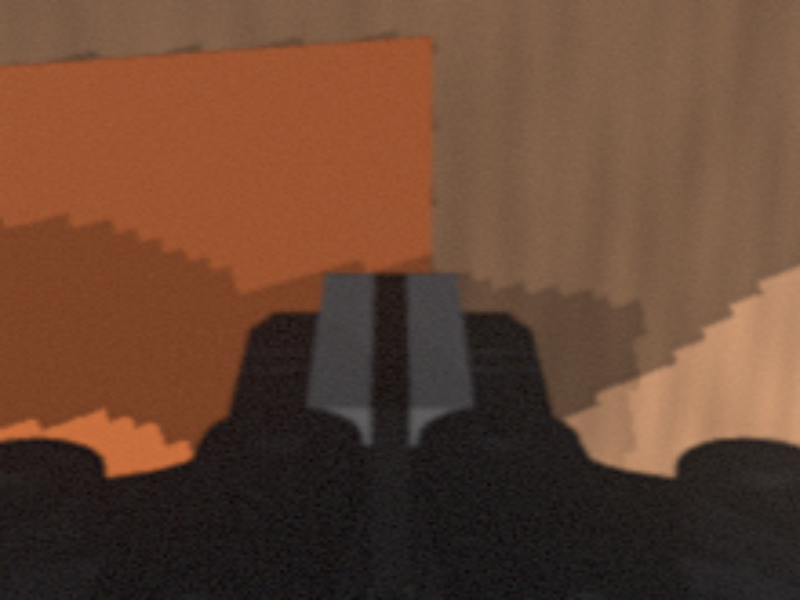

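The crop shows a straight-ended fingertip (v≈291) above the flap, well short of the reported TCP. I'll step down 12 mm and see whether the flap follows.

Request:
jog_arm([
  [[0,0,0.04,0,0,0],[0,0,0.04,0,0,0],[0,0,0,0,0,0]],
])

```text
time_s: 4.9
tool_pos: [0.4879, 0.0322, 0.081]
tcp_rot: [0.108, 0.994, -0.0, -0.001]
wrist_force: [0.5, 1.0, 0.4]
opening: 0.0004
grip_force: 0.0
```

```bash
cat > fl.py <<'E'
from st import *
def fl():
    show();b=cam('wrist');Q=cpts(b)
    for (v,u) in [(220,180),(220,300),(200,400),(260,450)]: print((u,v),Q[v,u].round(0))
    im=b['img'].astype(int);u=322
    for v in range(240,320,1):
        if im[v,u].max()<90 and abs(im[v,u]-im[v,u].mean()).max()<12: print('tip',v,Q[v+3,u]);break
    return b
if __name__=='__main__': fl()
E
python3 fl.py
```

```text
t 4.9 carton xyz mm [-25.7  46.4  81. ] tool axes in carton
 [[-1.0, 0.002, -0.001], [0.002, 1.0, -0.0], [0.001, -0.0, -1.0]] F [0.5 1.  0.4] open 0.0004 grip 0.0 q [ 0.06  0.3   2.02  0.    0.82 -1.29]
(180, 220) [-64.   2. 121.]
(300, 220) [-62.  42. 112.]
(400, 200) [-67.  79. 102.]
(450, 260) [-42. 102.  98.]
tip 291 [-35.9223395   49.65987554 118.64552119]
```

Request:
jog_arm([
  [[0,0,0.04,0,0,0],[0,0,0.04,0,0,0],[0,0,0.03,0,0,0],[0,0,0,0,0,0]],
])

```text
time_s: 5.45
tool_pos: [0.4881, 0.0322, 0.0648]
tcp_rot: [0.108, 0.994, -0.0, -0.0]
wrist_force: [1.1, -0.4, -0.2]
opening: -0.0003
grip_force: 0.0
```

```bash
python3 fl.py
```

```text
t 5.45 carton xyz mm [-25.4  46.4  64.8] tool axes in carton
 [[-1.0, 0.002, -0.001], [0.002, 1.0, -0.0], [0.001, -0.0, -1.0]] F [ 1.1 -0.4 -0.2] open -0.0003 grip 0.0 q [ 0.06  0.33  2.03  0.    0.78 -1.29]
(180, 220) [-62.  -1.  97.]
(300, 220) [-62.  42.  97.]
(400, 200) [-68.  77.  95.]
(450, 260) [-45.  98.  94.]
tip 291 [-35.80082515  49.7156998  102.48200825]
```

Request:
jog_arm([
  [[0,0,0.02,0,0,0],[0,0,0.01,0,0,0],[0,0,0,0,0,0]],
])

```text
time_s: 5.88
tool_pos: [0.4886, 0.0322, 0.0611]
tcp_rot: [0.108, 0.994, 0.0, 0.0]
wrist_force: [-1.6, 0.5, 4.0]
opening: 0.0
grip_force: 2.5
```

```bash
python3 fl.py
```

```text
t 5.88 carton xyz mm [-25.   46.5  61.1] tool axes in carton
 [[-1.0, 0.002, 0.0], [0.002, 1.0, 0.0], [-0.0, 0.0, -1.0]] F [-1.6  0.5  4. ] open 0.0 grip 2.48398270457983 q [ 0.06  0.34  2.04 -0.    0.77 -1.29]
(180, 220) [-61.  -1.  92.]
(300, 220) [-61.  42.  93.]
(400, 200) [-68.  78.  91.]
(450, 260) [-46.  97.  92.]
tip 291 [-35.30457902  49.82902176  98.644793  ]
```

Request:
jog_arm([
  [[0,0,0.01,0,0,0],[0,0,0,0,0,0],[0,0,-0.3,0,0,0],[0,0,-0.3,0,0,0],[0,0,-0.3,0,0,0],[0,0,-0.3,0,0,0],[0,-0.22,0,0,0,0],[0,-0.22,0,0,0,0],[0,-0.22,0,0,0,0],[0,-0.22,0,0,0,0],[0,-0.22,0,0,0,0],[0,-0.22,0,0,0,0],[0,-0.22,0,0,0,0],[0,-0.22,0,0,0,0],[0,-0.22,0,0,0,0],[0,0,0.27,0,0,0],[0,0,0.27,0,0,0],[0,0,0,0,0,0]],
])

```text
time_s: 8.18
tool_pos: [0.4226, -0.2567, 0.1559]
tcp_rot: [0.108, 0.994, 0.001, -0.003]
wrist_force: [-0.7, -0.9, -0.8]
opening: 0.0002
grip_force: 0.0
```

```bash
python3 - <<'E'
from st import *
show(); c=cam('top');Q=cpts(c)
m=(abs(Q[...,0])<60)&(Q[...,2]>75)&(Q[...,2]<260)
for y in range(-20,121,20):
    s=Q[m&(abs(Q[...,1]-y)<2)]
    if len(s): print(y,len(s),np.percentile(s[:,2],[10,50,90]).round(1))
E
```

```text
t 8.18 carton xyz mm [ -27.9 -249.8  155.9] tool axes in carton
 [[-1.0, 0.002, -0.005], [0.002, 1.0, 0.002], [0.005, 0.002, -1.0]] F [-0.7 -0.9 -0.8] open 0.0002 grip 0.0 q [-0.55  0.21  1.95 -0.    0.99 -1.9 ]
0 103 [89.2 91.1 93.2]
20 98 [88.9 91.1 92.8]
40 101 [89.2 91.1 93.3]
60 102 [88.4 90.7 92.4]
80 100 [88.7 90.8 93.1]
100 101 [88.5 90.5 92.6]
120 32 [85.3 86.5 88.3]
```

Request:
jog_arm([
  [[0,0.152,-0.01,0,0,0],[0,0.152,-0.01,0,0,0],[0,0.152,-0.01,0,0,0],[0,0.152,-0.01,0,0,0],[0,0.152,-0.01,0,0,0],[0,0.1,0.023,0,0,0],[0,0.1,0.023,0,0,0],[0,0.093,0.06,0,0,0],[0,0.093,0.06,0,0,0],[0,0.067,0.087,0,0,0],[0,0.067,0.087,0,0,0],[0,0.033,0.08,0,0,0],[0,0.033,0.08,0,0,0],[0,0.01,0.06,0,0,0],[0,0.01,0.06,0,0,0],[0,0,0,0,0,0]],
])

```text
time_s: 10.22
tool_pos: [0.4682, -0.0578, 0.0721]
tcp_rot: [0.108, 0.994, 0.0, -0.001]
wrist_force: [-0.0, 0.7, 0.1]
opening: -0.0003
grip_force: 0.0
```

```bash
python3 fl.py; python3 - <<'E'
from st import *
Q=cpts(cam('wrist'));
for (v,u) in [(220,180),(260,260),(220,300),(200,400),(230,450)]: print((u,v),Q[v,u].round(0))
E
```

```text
t 10.22 carton xyz mm [-25.7 -45.7  72.1] tool axes in carton
 [[-1.0, 0.002, -0.001], [0.002, 1.0, -0.0], [0.001, -0.0, -1.0]] F [-0.   0.7  0.1] open -0.0003 grip 0.0 q [-0.13  0.3   2.06 -0.    0.78 -1.48]
(180, 220) [-61. -94. 100.]
(300, 220) [-61. -50. 102.]
(400, 200) [-69. -15. 104.]
(450, 260) [-47.   4. 106.]
tip 291 [-36.13040577 -42.41421178 110.05467484]
(180, 220) [-60. -95.  99.]
(260, 260) [-45. -66. 100.]
(300, 220) [-61. -50. 103.]
(400, 200) [-68. -15. 104.]
(450, 230) [-58.   3. 105.]
```

Nearly flat; press it home the same way (about 5 mm more), then lift.

Request:
jog_arm([
  [[0,0,0.02,0,0,0],[0,0,0.013,0,0,0],[0,0,0.007,0,0,0],[0,0,0,0,0,0]],
])

```text
time_s: 10.82
tool_pos: [0.4688, -0.0578, 0.0671]
tcp_rot: [0.108, 0.994, -0.0, 0.0]
wrist_force: [-1.0, 0.1, 4.8]
opening: 0.0002
grip_force: 2.5
```

```bash
python3 fl.py
```

```text
t 10.82 carton xyz mm [-25.1 -45.6  67.1] tool axes in carton
 [[-1.0, 0.002, 0.0], [0.002, 1.0, -0.0], [-0.0, -0.0, -1.0]] F [-1.   0.1  4.8] open 0.0002 grip 2.4607589095830917 q [-0.13  0.3   2.07 -0.    0.77 -1.48]
(180, 220) [-61. -93.  97.]
(300, 220) [-61. -50.  97.]
(400, 200) [-68. -15.  98.]
(450, 260) [-46.   5.  98.]
tip 292 [-35.4175193  -42.33736821 105.40117119]
```

Request:
jog_arm([
  [[0,0,0.007,0,0,0],[0,0,0,0,0,0],[0,0,-0.3,0,0,0],[0,0,-0.3,0,0,0],[0,0,-0.3,0,0,0],[0,0,-0.3,0,0,0],[0,0,-0.3,0,0,0],[0,0,0,0,0,0.1],[0,0,0,0,0,0.1],[0,0,0,0,0,0.1],[0,0,0,0,0,0.1],[0,0,0,0,0,0.1],[0,0,0,0,0,0.1],[0,0,0,0,0,0.1],[0,0,0,0,0,0.1],[0,0,0,0,0,0.1],[0,0,0,0,0,0.1],[0.1,0,0,0,0,0],[0.1,0,0,0,0,0],[0.1,0,0,0,0,0]],
])

```text
time_s: 13.38
tool_pos: [0.4786, -0.0124, 0.2907]
tcp_rot: [0.779, 0.628, 0.0, -0.0]
wrist_force: [0.4, -0.4, -0.5]
opening: -0.0004
grip_force: 0.0
```

Request:
jog_arm([
  [[0,0,0,0,0,0],[0,0,0,0,0,0],[0,0,0,0,0,0]],
], fingers=1)

```text
time_s: 13.75
tool_pos: [0.4783, -0.0141, 0.2907]
tcp_rot: [0.779, 0.627, -0.0, 0.0]
wrist_force: [0.2, 0.2, -0.8]
opening: 0.0547
grip_force: 0.0
```

```bash
python3 - <<'E'
from st import *
from m import mask,COL
show(); ims=[]
for n in ('top','scene','wrist'):
    c=cam(n);Q=cpts(c);ims.append(c['img'])
    m=(mask(c['img'],*COL['green'])>0)&(Q[...,2]>200)&(abs(Q[...,1])<130)&(Q[...,0]>0)
    q=Q[m]
    if len(q): print(n,len(q),'green pct x,y,z',np.percentile(q,[1,10,50,90,99],axis=0).round(1).tolist())
    if n=='top':
        for y in range(-100,121,20):
            s=Q[(abs(Q[...,0])<60)&(Q[...,2]>60)&(Q[...,2]<200)&(abs(Q[...,1]-y)<2)]
            if len(s): print(y,np.median(s[:,2]).round(1),end=' ')
cv2.imwrite('pics/l1.png',np.hstack([cv2.resize(ims[2],(400,300)),cv2.resize(ims[1][130:310,170:410],(400,300))]))
E
```

```text
t 13.75 carton xyz mm [-25.2  -0.9 290.7] tool axes in carton
 [[0.002, 1.0, -0.0], [1.0, -0.002, -0.0], [-0.0, -0.0, -1.0]] F [ 0.2  0.2 -0.8] open 0.0547 grip 0.0 q [-0.03  0.04  1.82 -0.    1.28  0.18]
-100 96.5 -80 96.7 -60 96.2 -40 96.9 -20 97.4 0 97.6 20 91.2 40 90.7 60 90.2 80 90.5 scene 324 green pct x,y,z [[74.5, -114.8, 280.6], [76.3, -93.9, 282.1], [79.4, 2.8, 284.0], [82.2, 91.1, 286.1], [84.1, 112.7, 288.4]]
wrist 6645 green pct x,y,z [[73.9, -111.9, 280.2], [74.8, -40.3, 281.1], [78.1, 40.6, 282.0], [81.5, 102.4, 282.8], [82.6, 116.0, 283.6]]
```

View pics/l1.png

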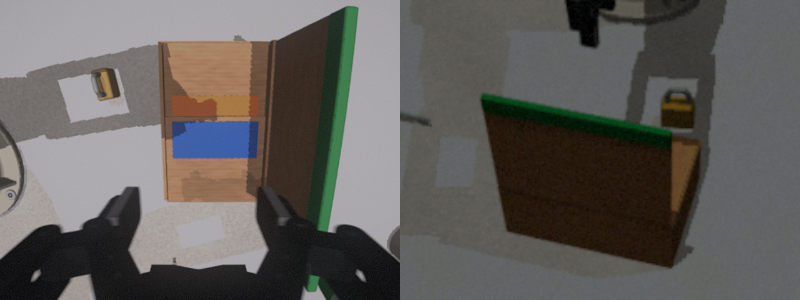

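The image shows both flaps flat (blue over orange), the lid upright, and open fingers straddling x≈-25 mm. I'll check where the pad tips really are.

```bash
python3 - <<'E'
from st import *
show(); c=cam('wrist');Q=cpts(c)
print('cam pos',(np.array(c['T'])[:3,3]),c['fx'])
for u in (192,200,208,440,430,424):
    for v in range(280,360):
        if Q[v,u,2]>150 and c['img'][v,u].max()<110: print(u,[(v+k,Q[v+k,u].round(0).tolist()) for k in (2,10,25,50)]);break
E
```

```text
t 13.9 carton xyz mm [-25.2  -0.9 290.7] tool axes in carton
 [[0.002, 1.0, 0.0], [1.0, -0.002, -0.0], [-0.0, 0.0, -1.0]] F [ 0.5 -0.5 -0.5] open 0.0758 grip 0.0 q [-0.03  0.04  1.82 -0.    1.28  0.18]
cam pos [0.49375574 0.05405881 0.46431527] 410.57229902724697
192 [(303, [-67.0, 12.0, 337.0]), (311, [-65.0, 12.0, 343.0]), (326, [-63.0, 11.0, 353.0]), (351, [-62.0, 4.0, 355.0])]
200 [(303, [-64.0, 12.0, 337.0]), (311, [-63.0, 11.0, 343.0]), (326, [-63.0, 7.0, 345.0]), (351, [-62.0, -0.0, 348.0])]
208 [(303, [-63.0, 10.0, 333.0]), (311, [-62.0, 8.0, 335.0]), (326, [-63.0, 2.0, 336.0]), (351, [-62.0, -5.0, 339.0])]
440 [(284, [77.0, -56.0, 150.0]), (292, [76.0, -62.0, 152.0]), (307, [16.0, 12.0, 340.0]), (332, [13.0, 8.0, 352.0])]
430 [(303, [13.0, 12.0, 337.0]), (311, [13.0, 9.0, 338.0]), (326, [13.0, 5.0, 341.0]), (351, [13.0, -4.0, 342.0])]
424 [(308, [13.0, 7.0, 332.0]), (316, [13.0, 4.0, 332.0]), (331, [13.0, -0.0, 335.0]), (356, [13.0, -8.0, 338.0])]
```

Request:
jog_arm([
  [[0,0.173,0,0,0,0],[0,0.173,0,0,0,0],[0,0.173,0,0,0,0],[0,0.173,0,0,0,0],[0,0,0,0,0,0],[0,0,0.117,0,0,0],[0,0,0.117,0,0,0],[0,0,0.117,0,0,0],[0,0,0.117,0,0,0],[0,0,0,0,0,0]],
])

```text
time_s: 15.2
tool_pos: [0.5785, -0.036, 0.2186]
tcp_rot: [0.779, 0.627, -0.001, -0.001]
wrist_force: [-0.2, -0.3, 0.4]
opening: 0.0854
grip_force: 0.0
```

```bash
python3 - <<'E'
from st import *
show(); c=cam('wrist');Q=cpts(c)
from m import mask,COL
m=mask(c['img'],*COL['green'])>0;q=Q[m&(Q[...,2]>200)];print(len(q),np.percentile(q,[1,10,50,90,99],axis=0).round(1).tolist())
E
```

```text
t 15.2 carton xyz mm [ 77.4  -0.9 218.6] tool axes in carton
 [[0.002, 1.0, -0.003], [1.0, -0.002, -0.0], [-0.0, -0.003, -1.0]] F [-0.2 -0.3  0.4] open 0.0854 grip 0.0 q [-0.06  0.27  1.71 -0.    1.17  0.15]
3934 [[75.0, 23.6, 280.4], [76.5, 49.0, 281.2], [79.7, 70.6, 282.1], [82.5, 93.5, 282.9], [83.4, 99.1, 283.7]]
```

Request:
jog_arm([
  [[0,0.01,0,0,0,0],[0,0,0,0,0,0],[0,0,0,0,0,0],[0,0,0,0,0,0],[0,0,0,0,0,0],[0,0,0,0,0,0],[0,0,0,0,0,0],[0,0,0,0,0,0]],
], fingers=0)

```text
time_s: 16.25
tool_pos: [0.5812, -0.0364, 0.2208]
tcp_rot: [0.779, 0.627, 0.0, 0.0]
wrist_force: [-2.3, 0.1, 5.2]
opening: 0.009
grip_force: 59.5
```

```bash
python3 - <<'E'
from st import *
show(); c=cam('wrist');Q=cpts(c)
from m import mask,COL
m=mask(c['img'],*COL['green'])>0;q=Q[m&(Q[...,2]>200)];print(len(q),np.percentile(q,[1,10,50,90,99],axis=0).round(1).tolist())
cv2.imwrite('pics/g1.png',c['img'])
E
```

```text
t 16.25 carton xyz mm [ 80.1  -0.8 220.8] tool axes in carton
 [[0.002, 1.0, 0.0], [1.0, -0.002, 0.0], [0.0, 0.0, -1.0]] F [-2.3  0.1  5.2] open 0.009 grip 59.52275991439819 q [-0.07  0.27  1.71 -0.    1.17  0.15]
3564 [[76.3, -17.1, 280.5], [77.8, 10.5, 281.2], [80.9, 67.9, 282.0], [83.6, 91.9, 282.9], [84.9, 99.7, 283.6]]
```

View pics/g1.png

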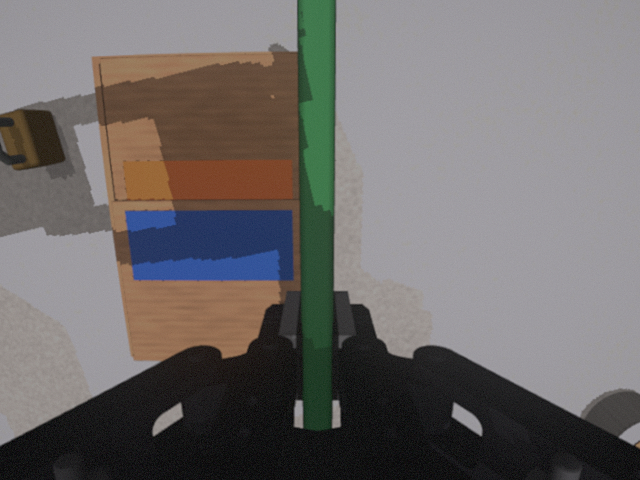

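Request:
jog_arm([
  [[0,-0.02,0.0003,-0.01667,0,0],[0,-0.02,0.0003,-0.01667,0,0],[0,-0.0397,0.001,-0.03333,0,0],[0,-0.0397,0.001,-0.03333,0,0],[0,-0.0397,0.001,-0.03333,0,0],[0,0,0,0,0,0]],
])

```text
time_s: 17.05
tool_pos: [0.5573, -0.0312, 0.2183]
tcp_rot: [0.775, 0.623, 0.066, 0.082]
wrist_force: [-1.8, -1.1, 3.3]
opening: 0.0096
grip_force: 59.3
```

```bash
cat > lid.py <<'E'
from st import *
from m import mask,COL
show(); t=manip.get_state(); print('moment',np.round(t['moment'],2))
for n in ('wrist','top','scene'):
    c=cam(n);Q=cpts(c)
    m=mask(c['img'],*COL['green'])>0;q=Q[m&(Q[...,2]>200)&(abs(Q[...,1])<125)&(abs(Q[...,0])<130)]
    if len(q)>20:
        p=np.median(q,0); print(n,len(q),np.percentile(q,[2,50,98],axis=0).round(1).tolist(),'ang',np.degrees(np.arctan2(p[2]-107,80-p[0])).round(1))
E
python3 lid.py
```

```text
t 17.05 carton xyz mm [ 55.7  -0.8 218.3] tool axes in carton
 [[0.001, 0.978, 0.209], [1.0, -0.001, -0.0], [-0.0, 0.209, -0.978]] F [-1.8 -1.1  3.3] open 0.0096 grip 59.263304471969604 q [-0.03  0.12  1.92 -0.05  0.9   0.21]
moment [-0.07  0.23  0.05]
wrist 7274 [[39.2, -25.0, 276.4], [43.0, 43.6, 278.2], [47.7, 96.2, 279.7]] ang 77.8
scene 150 [[40.8, -109.9, 276.9], [44.9, 47.5, 280.9], [49.0, 111.3, 283.9]] ang 78.6
```

Tracking well (78°, tool tilt 12.1°). Go on through the remaining 18°.

Request:
jog_arm([
  [[0,-0.0397,0.001,-0.03333,0,0],[0,-0.0397,0.001,-0.03333,0,0],[0,-0.0397,0.001,-0.03333,0,0],[0,-0.0397,0.001,-0.03333,0,0],[0,-0.02,0.0003,-0.01667,0,0],[0,-0.02,0.0003,-0.01667,0,0],[0,-0.02,0.0003,-0.01667,0,0],[0,-0.02,0.0003,-0.01667,0,0],[0,0,0,0,0,0],[0,0,0,0,0,0]],
])

```text
time_s: 18.45
tool_pos: [0.5257, -0.0244, 0.2059]
tcp_rot: [0.753, 0.605, 0.162, 0.202]
wrist_force: [-14.0, 0.8, 17.7]
opening: 0.0091
grip_force: 62.8
```

```bash
cat >> lid.py <<'E'
    if n=='wrist':
        # flap patches and lid panel slope
        cv2.imwrite('pics/end_w.png',c['img'])
E
python3 lid.py; python3 - <<'E'
from st import *
Q=cpts(cam('top'))
a=[]
for y in (60,80,100,-60,-80,-100):
    s=Q[(abs(Q[...,1]-y)<3)&(Q[...,0]>-20)&(Q[...,0]<95)&(Q[...,2]>115)&(Q[...,2]<300)]
    s2=Q[(abs(Q[...,1]-y)<3)&(Q[...,0]<-20)&(Q[...,0]>-75)&(Q[...,2]>80)&(Q[...,2]<130)]
    print(y,len(s),len(s2),np.median(s2[:,2]) if len(s2) else '', np.percentile(s[:,[0,2]],[2,50,98],axis=0).round(0).tolist() if len(s) else '')
E
```

```text
t 18.45 carton xyz mm [ 23.3  -0.9 205.9] tool axes in carton
 [[0.002, 0.866, 0.5], [1.0, -0.002, -0.001], [-0.0, 0.5, -0.866]] F [-14.    0.8  17.7] open 0.0091 grip 62.77424454689026 q [ 0.04 -0.05  2.23 -0.29  0.47  0.49]
moment [-0.07  1.02 -0.02]
wrist 8286 [[-10.4, -24.6, 256.6], [-7.0, 38.8, 259.1], [-2.7, 94.6, 261.4]] ang 60.2
top 881 [[-9.0, -114.1, 243.2], [-2.8, -21.1, 256.6], [8.1, 111.2, 261.0]] ang 61.1
scene 116 [[-10.1, -113.1, 257.7], [-4.2, 24.6, 262.2], [0.3, 109.4, 266.3]] ang 61.5
60 81 0  [[-8.0, 122.0], [24.0, 210.0], [74.0, 260.0]]
80 84 51 90.53973020489082 [[-8.0, 119.0], [25.0, 209.0], [76.0, 260.0]]
100 82 69 90.51683495846663 [[-8.0, 121.0], [26.0, 207.0], [75.0, 260.0]]
-60 77 0  [[-9.0, 122.0], [23.0, 213.0], [75.0, 260.0]]
-80 83 26 96.0872577701274 [[-8.0, 124.0], [24.0, 210.0], [74.0, 260.0]]
-100 82 70 96.62172213265995 [[-8.0, 121.0], [24.0, 210.0], [75.0, 260.0]]
```

Request:
jog_arm([
  [[0,0,-0.006,0,0,0],[0,0,0,0,0,0],[0,0,0,0,0,0]],
])

```text
time_s: 19.02
tool_pos: [0.525, -0.0243, 0.2057]
tcp_rot: [0.753, 0.605, 0.162, 0.202]
wrist_force: [-1.0, -2.6, -1.2]
opening: 0.0092
grip_force: 59.8
```

```bash
python3 - <<'E'
from st import *
show()
for n in ('top','scene'):
    c=cam(n);Q=cpts(c)
    for lo,hi in((40,110),(-110,-40)):
        s=Q[(Q[...,1]>lo)&(Q[...,1]<hi)&(Q[...,0]>-2)&(Q[...,0]<75)&(Q[...,2]>115)&(Q[...,2]<232)]
        x,z=s[:,0],s[:,2]
        for _ in range(4):
            p=np.polyfit(z,x,1);r=abs(x-np.polyval(p,z));k=r<max(2,2*np.median(r));x,z=x[k],z[k]
        print(n,lo,len(x),'ang',90-np.degrees(np.arctan(-p[0])),'x at 107',np.polyval(p,107))
cv2.imwrite('pics/end.png',cv2.resize(cam('scene')['img'][100:340,140:460],(800,600)))
E
```

```text
t 19.02 carton xyz mm [ 22.7  -0.9 205.7] tool axes in carton
 [[0.002, 0.866, 0.499], [1.0, -0.001, -0.001], [-0.0, 0.499, -0.866]] F [-1.  -2.6 -1.2] open 0.0092 grip 59.82197463512421 q [ 0.04 -0.05  2.23 -0.29  0.47  0.48]
top 40 602 ang 60.022067385597666 x at 107 83.13673999415862
top -110 614 ang 60.029097625384765 x at 107 83.05083588754405
scene 40 1135 ang 60.37899119214437 x at 107 81.96195014258811
scene -110 1103 ang 60.4554670528358 x at 107 81.73257381162094
```

View pics/end.png

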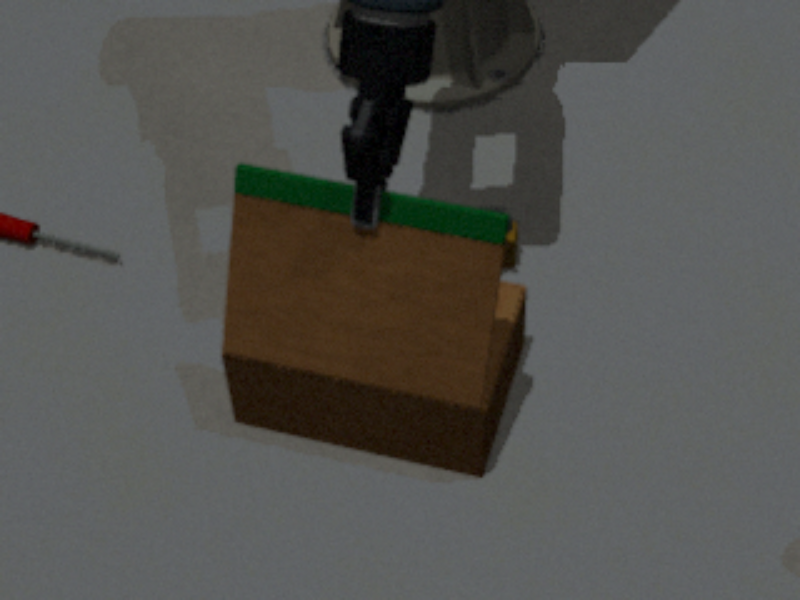

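The picture shows the lid pinched at the middle of its green strip (365,205) and tilted forward. It measures 60.0–60.4° with almost no load, and both flaps are flat. I'm handing the job in.

```bash
python3 -c "from workcell import manip; print(manip.finish_job())"
```

```text
the job is handed in; nothing more can be done
None
```

I folded the orange flap flat first, then the blue one on top of it, and handed the job in at about 19 s with the arm still holding the lid at about 60° (measured 60.0–60.4°); I steered clear of the other things on the bench but did not re-measure their positions.

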